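# Close a flow-cell holder until it clicks and keep it pressed

## Task

Lay the white flow-cell chip in the pocket of the holder with its ports up and its blue end at the holder's blue end, then set the orange manifold cover on it, rib up, and press it straight down until both red spring catches click over its ends. Keep pressing firmly on the clicked-in cover so that its gasket beds down for a second or two, and finish while still pressing on it, without letting go. Leave the other things on the bench where they are.

Things in the scene. Friction and masses are not known exactly. Their poses are not given: they have to be found in the camera images.
- pocket (a point): Middle of the pocket floor of the holder, a dark metal block 90 mm (x) by 156 mm (y), fixed; z up, y along its length to its blue-painted end. 22 mm above the bench (the mat is 2 mm thick). Pocket 30 x 80 mm at the floor, 5 mm deep, its walls slope out to 35 x 85 mm. A finger notch 44 mm wide at the middle of each long side is cut down to floor level, out to the block's edge.
- pin_top (a point): Top of one of four steel guide pins, 8 mm thick with 11 mm long tapered tips, that stand at x = +-19.5, y = +-46.5 mm from the pocket point and reach 38 mm above it; they guide the cover's tongues with 2.5 mm of play. This one is at +x, +y. At each end, beyond y = +-58 mm, an aluminium catch housing rises 33 mm above the pocket floor.
- chip_center (a point): Centre (half-way up) of the white flow-cell chip: a rigid block 26 mm (x) by 76 mm (y) by 10 mm high, 35 g, lying on the mat ports up. z points out of the face with the six ports, y to its blue end. Grip it across the 26 mm. Seated, this centre is 5 mm above the pocket point, with 2 mm of play all round.
- chip_inlet (a point): Point in the chip's blue end (the last 16 mm), 30 mm from the chip's centre along its +y, half-way up.
- cover_center (a point): Centre (half-way up) of the orange manifold cover, 130 g, 30 mm high over its rib, lying rib up on the mat: a plate 44 mm (x) by 80 mm (y), 8 mm thick, with 26 mm wide round-ended tongues out to y = +-52 mm, and four port fittings 14 mm high on it at x = +-9, y = +-33 mm. z up through the rib. Its y goes along the holder's y, either way round.
- rib (a point): Middle of the cover's rib, 4 mm above the cover's centre: 16 mm thick (x), 50 mm long (y), 22 mm high above the plate; grip it across the 16 mm. Clicked home on the chip, the cover's centre is 25 mm above the pocket point; resting on the catches before pressing it is about 39 mm above it.
- catch_blue (a joint): Red spring catch at the blue end: how far it is pushed back, m; 0 sprung out, stop at 0.010. The cover pressed down pushes both catches back about 5 mm by sloping noses, at 10 to 16 N in all; past the noses they spring back over its tongues (the click), the push drops and the cover lands on the chip. Pressing firmly then means 5 N or more on the chip; 10 N is good.
- catch_plain (a joint): The same red catch at the unpainted end.
- used_chip_center (a point): Bystander: a used chip, amber with a brown end, same size as the white one. Not to be used.
- bottle_center (a point): Bystander: amber reagent bottle, 60 mm across, 125 mm high, blue cap.
- pot_center (a point): Bystander: clear beaker, 72 mm across, 70 mm high.
- timer_center (a point): Bystander: white bench timer, 58 x 66 mm, 17 mm high.
- pipette_center (a point): Bystander: white micropipette lying down, 265 mm long, 36 mm high.
Not all that is in view belongs to the job. What is meant by the part that bears cover_center is not turquoise, and is the larger of those in its own colour.

How it is judged (in metres and radians):
On the way, in this order (a step that is already met when the one before it is completed fails the run):
1. the white chip lies in the pocket, ports up, blue end at the blue end, let go (horizontal distance between chip_center and pocket below 0.005 m and z of chip_center in the frame of pocket between 0.003 and 0.0075 m and angle between chip_center's own z axis and vertical below 0.1 rad and y of chip_inlet in the frame of pocket above 0.022 m and contact force between chip and the fingers below 0.2 N and contact force between chip and the arm below 0.2 N), for 0.2 s.
2. the gripper presses the cover and a catch gives way (value of joint any of catch_blue, catch_plain above 0.002 m and horizontal distance between cover_center and pocket below 0.012 m and (contact force between cover and the fingers above 1 N or contact force between cover and the arm above 1 N)).
3. both catches have clicked over the cover, and it is kept pressed on the chip (horizontal distance between cover_center and pocket below 0.005 m and z of cover_center in the frame of pocket between 0.0225 and 0.027 m and angle between cover_center's own z axis and vertical below 0.06 rad and value of joint each of catch_blue, catch_plain below 0.0015 m and contact force between cover and chip above 5 N and (contact force between cover and the fingers above 3 N or contact force between cover and the arm above 3 N)), for 1 s.
At the end, for the whole second after the job is handed in: Still held: white chip within 5 mm of the pocket's middle, ports up, blue end at the blue end; cover level on it within 5 mm, centre 22.5 to 27 mm above the pocket floor; both catches back under 1.5 mm; the robot touches the cover and presses it on the chip with over 5 N (all of step 3 and horizontal distance between chip_center and pocket below 0.005 m and z of chip_center in the frame of pocket between 0.003 and 0.0075 m and angle between chip_center's own z axis and vertical below 0.1 rad and y of chip_inlet in the frame of pocket above 0.022 m); the arm keeps its last pose, push and grip.
It fails at once if one of the other things on the bench is moved by more than 20 mm (distance of any of used_chip_center, bottle_center, pot_center, timer_center, pipette_center from where it was at the start of the episode above 0.02 m).
It also fails if it takes over 64 s, if anything falls off the work surface, if the arm or the gripper's body presses on something with over 40 N, if the wrist force passes 120 N, or if a joint passes its speed limit or range.

## Robot

A 6-joint arm with a two-finger parallel gripper is mounted at the origin on the work surface. World frame = base frame: x ahead of the robot, y to its left, z up, the work surface at z = 0. Lengths are in mm, angles in rad, forces in N, time in s.
With the tool pointing down it reaches from about 375 to 750 mm from the base axis. Payload 9 kg.
Tool frame: the origin (TCP) lies at the very end of the fingers, on their centre line; the grasp point (between the pads) lies 19 mm behind it; y points along the fingers, x is the direction in which the jaws open and shut, and the axes are right-handed (so a half turn about y gives the same grasp; the last joint's range is limited). The gripper opens to 85 mm and grips with 20 to 120 N. Pads are 22 mm wide; open, the fingers measure 114 mm over their backs; the gripper's body (76 mm by 85 mm) begins 54 mm behind the grasp point. The pads swing forward as they close: fully open they stand 13 mm farther back than shut.
Start: joints at [1.071, 0.104, 0.097, 1.564, 0, 1.353], TCP at [166.855, 576.365, 231.331] pointing down, gripper open.
Joint ranges: [-2.99, 2.99], [-0.84, 1.86], [-1.1, 1.16], [-1.84, 2.11], [-1.51, 1.56], [-3.14, 3.14]. Speed limits (rad/s): [2.22, 2.22, 2.57, 3.14, 3.14, 3.14].

## Interface

Orientations are given as a 3x3 rotation matrix whose columns are the frame's x, y, z axes.
In Python, from station import telemetry, vision, job, models gives the robot as it stands.
- The arm moves only by the shell command python3 -m crank 'ROWS' [FORCE]. ROWS is JSON, a list of rows, each a list of 7 numbers: the shift along the world's x, y, z in mm, then the turn, a rotation vector about the world's x, y, z in rad, then the closure, from 0 (fully open) to 1 (shut). A call has 1 to 20 rows; each row shifts and turns the commanded pose from where the row before left it; what a row does not reach is not made up. A row lasts 1/10 s, in which the tool goes at most 50 mm and 8.59 degrees, less where a joint would pass 70% of its speed; a pose out of reach is approached as far as the arm can. A call is refused whole if a number of a shift passes 50 or a number of a turn 0.15, either way. A call with a gripper value outside its range is refused whole. The fingers move at their own pace and stop on an object; FORCE is the grip in N (left out, the last holds). Time passes only in rows, so rows that do not move let the fingers close. It gives the time, the measured TCP pose, the force and the opening at its end, in the units of the state.
- telemetry.read_state(): the state, without advancing time (a new reading comes with each control period).
- vision.capture(name): name is "side" or "top"; returns a dict with "pixels" (420x560x3 uint8, red, green, blue), "depth" (420x560 float32, mm along the optical axis (not along the pixel's ray), 0 where there is no reading), "fov_y" (degrees; the focal length in pixels is half the picture's height over the tangent of half this angle, whatever the lens; pixels are square), "cx", "cy" (the principal point, pixels), "cam_to_world" (4x4, takes a point from camera to world coordinates). Camera axes: x right, y down, z forward; pixel columns grow to the right and rows downward; lengths in mm; the calibration is good to about 2 mm. A picture is of the moment at which its call begins.
- job.sign_off(): hands the job in, once; it reports no verdict.
Trained networks look in a picture, given as the dict that the camera call returned (one of the last four; its "shot" number tells which), for a name from the list of things; names that differ only in an ending like _2 or _b are one class to them, and where a whole thing is asked for, a point or a joint stands for the part that bears it (a point fixed in the world has none). Each returns a list of dicts, best first, with "score" (0 to 1); they miss things now and then, are a little off and sometimes report something else, mostly with a low value. They report only what shows in the picture. A call takes as long as a camera call. They do not tell look-alikes from the thing itself.
- models.look_for(picture, label): "rect" ([left, top, right, bottom] in pixels, round what is visible of it).
- models.regions_of(picture, label): "pixels" (420x560 bool, what is visible of it) and "rect" ([left, top, right, bottom] in pixels, round what is visible of it).
- models.tip_of(picture, label): "xy" ([column, row] in pixels: a listed point, or the origin of a listed thing).
The state is a dict: "t": time; "qpos": joint angles; "joint_vel": joint speeds; "effort": joint torques, N m; "tool_pos": TCP position; "ee_rot": TCP orientation; "contact_force": force on the tool from outside, world axes, zero at the start; "moment": the same for the moment, N m; "finger_gap": finger opening in mm.
Only numpy, scipy, OpenCV 4.12 (cv2) and the standard library are available. Lean on these libraries where they do the work, as an engineer would, in place of code of your own. Each camera call takes 0.05 s, during which the arm holds its last target.

## Working session

There is one attempt and no reset: what is moved stays moved. The work goes in short steps, Python scripts to look and compute and a shell command to move; the robot and the scene stay as the last step left them, time stands still between calls to the robot, and variables do not carry over. Pictures are saved under pics/ and viewed, and the job is handed in when it is done.

```bash
ls; mkdir -p pics; python3 - <<'E'
from station import telemetry, vision
import cv2
print(telemetry.read_state())
for n in("top","side"):
    p=vision.capture(n); cv2.imwrite(f"pics/{n}0.png",p["pixels"][:,:,::-1]); print(n,p["fov_y"],p["cx"],p["cy"],p["cam_to_world"],p["shot"])
E
```

```text
pics
{'t': 0.0, 'qpos': array([1.07125469e+00, 1.04685146e-01, 9.64455678e-02, 1.56392317e+00,
       4.60427038e-06, 1.35315084e+00]), 'joint_vel': array([ 0.00046554,  0.00106615, -0.00143083, -0.00081637, -0.00117824,
       -0.00203706]), 'effort': array([-6.02554992e-04, -5.56939173e+01,  5.03643715e+01,  1.74869149e-02,
       -5.63039680e-05, -1.17250380e-05]), 'tool_pos': array([166.69245718, 576.014656  , 230.51758538]), 'ee_rot': array([[ 2.78177024e-01, -6.58591186e-04, -9.60529598e-01],
       [ 9.60528899e-01, -1.19724575e-03,  2.78177643e-01],
       [-1.33319532e-03, -9.99999066e-01,  2.99549607e-04]]), 'contact_force': array([-0.45423254,  0.15997546,  0.13027317]), 'moment': array([-0.02016101, -0.00827709, -0.04629816]), 'finger_gap': 85.54407792979785}
top 49.791500949876436 282.06104448175296 206.80931938114895 [[-2.65487590e-02 -9.83258939e-01  1.80269308e-01  2.92503351e+02]
 [-9.99645910e-01  2.64370439e-02 -3.02269240e-03  2.44740498e+01]
 [-1.79369827e-03 -1.80285725e-01 -9.83612647e-01  1.34941152e+03]
 [ 0.00000000e+00  0.00000000e+00  0.00000000e+00  1.00000000e+00]] 1
side 54.63797156920258 282.74560751991027 210.72922693116294 [[ 9.25967440e-01 -2.62531174e-01  2.71406860e-01  1.35222282e+02]
 [-3.77427309e-01 -6.21538600e-01  6.86468059e-01 -9.49846024e+02]
 [-1.15294252e-02 -7.38083432e-01 -6.74610940e-01  1.02403570e+03]
 [ 0.00000000e+00  0.00000000e+00  0.00000000e+00  1.00000000e+00]] 2
```

View pics/top0.png

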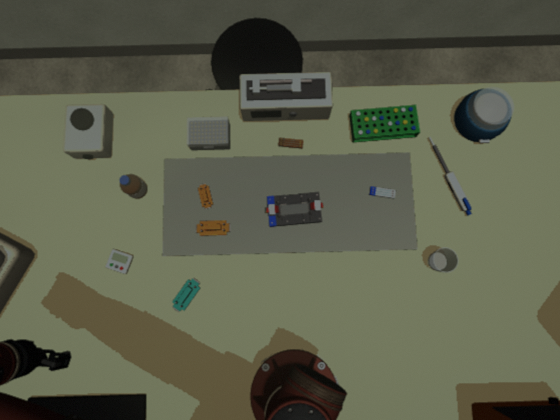

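View pics/side0.png

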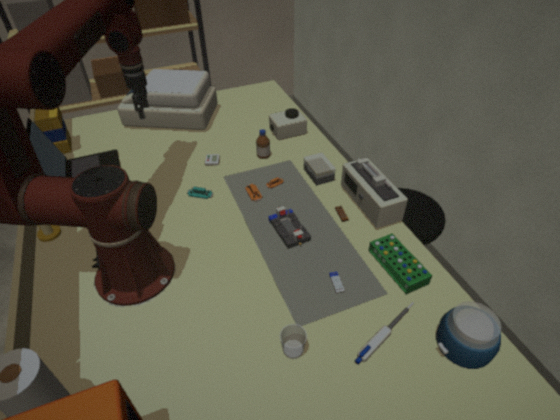

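```bash
cat > h.py <<'E'
import numpy as np, cv2
from station import telemetry, vision, job, models
def f(p): return 210/np.tan(np.radians(p["fov_y"])/2)
def xyz(p,uv,d=None):
    u,v=uv
    if d is None: d=p["depth"][int(round(v)),int(round(u))]
    T=np.array(p["cam_to_world"]); F=f(p)
    c=np.array([(u-p["cx"])/F*d,(v-p["cy"])/F*d,d])
    return T[:3,:3]@c+T[:3,3]
def onplane(p,uv,z):
    T=np.array(p["cam_to_world"]); F=f(p); u,v=uv
    r=T[:3,:3]@np.array([(u-p["cx"])/F,(v-p["cy"])/F,1]); 
    return T[:3,3]+r*(z-T[2,3])/r[2]
def proj(p,w):
    T=np.array(p["cam_to_world"]); c=T[:3,:3].T@(np.asarray(w,float)-T[:3,3]); F=f(p)
    return c[0]/c[2]*F+p["cx"],c[1]/c[2]*F+p["cy"]
def crop(p,name,x0,y0,w,h,s):
    im=p["pixels"][y0:y0+h,x0:x0+w,::-1]
    cv2.imwrite(f"pics/{name}.png",cv2.resize(im,None,fx=s,fy=s,interpolation=cv2.INTER_CUBIC))
E
python3 - <<'E'
from h import *
np.set_printoptions(precision=1,suppress=True)
for n in("top","side"):
    p=vision.capture(n)
    if n=="top": crop(p,"t1",160,150,260,160,3)
    else: crop(p,"s1",180,140,200,170,4) if 0 else crop(p,"s1",180,150,200,150,4)
    for l in ["pocket","pin_top","chip_center","chip_inlet","cover_center","rib","catch_blue","catch_plain","used_chip_center"]:
        r=models.tip_of(p,l)
        print(n,l,[(round(a["score"],2),np.array(a["xy"]),xyz(p,a["xy"])) for a in r[:3]])
    for l in ["chip_center","cover_center","used_chip_center"]:
        for a in models.regions_of(p,l)[:4]:
            m=a["pixels"]; vv,uu=np.nonzero(m); 
            pts=np.array([xyz(p,(u,v)) for u,v in zip(uu,vv)])
            print(n,l,round(a["score"],2),a["rect"],m.sum(),cv2.minAreaRect(pts[:,:2].astype(np.float32)),np.percentile(pts[:,2],[5,50,95]))
E
```

```text
top pocket [(0.71, array([297.8, 208.9]), array([529.1, -26.5,  16.9]))]
top pin_top [(0.89, array([281.9, 200.3]), array([554.1,  20.4,  29.6]))]
top chip_center [(0.7, array([380.2, 191.3]), array([ 577.1, -277.2,   13.1]))]
top chip_inlet [(0.76, array([368.5, 193.1]), array([ 574.1, -243.1,    5.3])), (0.36, array([381.3, 191.9]), array([ 575.7, -281. ,   10.2]))]
top cover_center [(0.82, array([211.8, 224.7]), array([486.7, 229. ,  27.8])), (0.68, array([188.4, 295.5]), array([283.3, 299.9,   7.4])), (0.63, array([206.6, 196.3]), array([574.4, 246. ,  19.5]))]
top rib [(0.81, array([211.3, 232.1]), array([466.9, 233. ,  11.2])), (0.75, array([182.6, 291.2]), array([296.1, 316.9,   7.9])), (0.6, array([204.3, 195.6]), array([575.3, 251.8,  25.9]))]Traceback (most recent call last):
  File "<stdin>", line 8, in <module>
ValueError: it knows: bottle_center, chip_center, chip_inlet, cover_center, pin_top, pipette_center, pocket, pot_center, rib, timer_center, used_chip_center
```

View pics/t1.png

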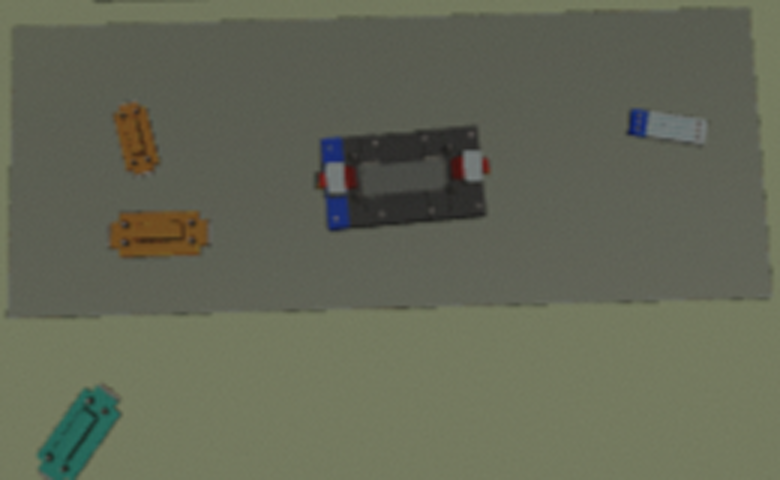

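```bash
cat > fit.py <<'E'
from h import *
from scipy.optimize import minimize
def box(x,y,z): return np.array([[a,b,c] for a in x for b in y for c in z],float)
CHIP=[box((-13,13),(-38,38),(-5,5))]
def tong(s):
    t=np.linspace(0,np.pi,9); pts=[]
    for z in(-15,-7):
        pts+=[[-13,0,z],[13,0,z]]+[[13*np.cos(a),s*(39+13*np.sin(a)),z] for a in t]
    return np.array(pts)
COVER=[box((-22,22),(-40,40),(-15,-7)),tong(1),tong(-1),box((-8,8),(-25,25),(-7,15))]+[box((a-4,a+4),(b-4,b+4),(-7,7)) for a in(-9,9) for b in(-33,33)]
def render(p,parts,pose,z,S=8,off=(0,0),win=None):
    x,y,a=pose; c,s=np.cos(a),np.sin(a); R=np.array([[c,-s,0],[s,c,0],[0,0,1]])
    u0,v0,w,h=win; im=np.zeros((h*S,w*S),np.uint8)
    for P in parts:
        W=P@R.T+[x,y,z]
        uv=np.array([proj(p,q) for q in W])
        uv=((uv+0.5-[u0,v0]+off)*S-0.5)
        hull=cv2.convexHull(np.round(uv*16).astype(np.int32))
        cv2.fillConvexPoly(im,hull,255,shift=4)
    return cv2.resize(im,(w,h),interpolation=cv2.INTER_AREA)/255.
def fit(p,mask,parts,p0,z):
    v,u=np.nonzero(mask>0.3); win=(u.min()-12,v.min()-12,u.max()-u.min()+25,v.max()-v.min()+25)
    m=mask[win[1]:win[1]+win[3],win[0]:win[0]+win[2]].astype(float)
    cost=lambda q: np.sum((render(p,parts,(q[0],q[1],q[2]/50),z,win=win)-m)**2)
    best=None
    for da in(0,.06,-.06):
        q0=np.array([p0[0],p0[1],(p0[2]+da)*50])
        r=minimize(cost,q0,method="Nelder-Mead",options=dict(initial_simplex=q0+np.array([[0,0,0],[5,0,0],[0,5,0],[0,0,5]]),xatol=.05,fatol=.01))
        if best is None or r.fun<best.fun: best=r
    return np.array([best.x[0],best.x[1],best.x[2]/50]),best.fun,m.sum()
def soft(p,fg,bg,win):
    """soft mask by projection of colour onto fg-bg"""
    u0,v0,w,h=win; im=p["pixels"].astype(float); d=np.array(fg,float)-bg
    a=np.clip(((im-bg)@d)/(d@d),0,1); M=np.zeros(im.shape[:2]); M[v0:v0+h,u0:u0+w]=a[v0:v0+h,u0:u0+w]; return M
E
python3 - <<'E'
from fit import *
np.set_printoptions(precision=1,suppress=True)
for n in("top","side"):
    p=vision.capture(n)
    if n=="side": crop(p,"s1",180,150,200,150,4)
    for l in (["pocket","pin_top","chip_center","chip_inlet","cover_center"] if n=="side" else []):
        print(n,l,[(round(a["score"],2),np.array(a["xy"]),xyz(p,a["xy"])) for a in models.tip_of(p,l)[:3]])
    for l,parts,z,p0 in [("chip_center",CHIP,7,(575,-277,-.15)),("cover_center",COVER,17,(480,229,np.pi/2*0+0.0))]:
        for a in models.regions_of(p,l)[:3]:
            m=a["pixels"]; v,u=np.nonzero(m); c=onplane(p,(u.mean(),v.mean()),z)
            print(n,l,round(a["score"],2),np.array(a["rect"]),m.sum(),c)
            if np.hypot(c[0]-p0[0],c[1]-p0[1])<40:
                print("   FIT",*fit(p,m,parts,(c[0],c[1],p0[2]),z)," mean rgb",p["pixels"][m].mean(0))
E
```

```text
top chip_center 0.6 [371.9 182.9 392.4 197.6] 239 [ 577.3 -285.     7. ]
   FIT [ 577.2 -285.2   -0.2] 10.38080738177624 239.0  mean rgb [ 90.9  99.2 107.6]
top cover_center 0.76 [194.3 218.  232.9 234.8] 468 [480.1 226.6  17. ]
   FIT [481.5 228.7  -0. ] 25.94494425221069 468.0  mean rgb [102.7  74.   37.4]
top cover_center 0.7 [198.9 181.7 212.  210.9] 242 [576.8 249.9  17. ]
top cover_center 0.58 [172.6 279.2 200.3 310.4] 489 [286.8 303.6  17. ]
side pocket [(0.62, array([288.8, 223.3]), array([534.2,   2.8,  19.6]))]
side pin_top [(0.72, array([286.4, 208.9]), array([562.2,  92.7,   3.5]))]
side chip_center [(0.57, array([338.3, 281.2]), array([ 578.5, -286.8,   12.6]))]
side chip_inlet [(0.48, array([330.2, 271.8]), array([ 572.2, -244.3,   12.9]))]
side cover_center [(0.76, array([198.3, 193.7]), array([278.2, 305.6,   6.1])), (0.64, array([274.3, 181.2]), array([574.8, 248.4,  18.1])), (0.55, array([250.3, 188.7]), array([471.5, 241.8,  17.5]))]
side chip_center 0.63 [330.7 271.2 345.6 294.3] 200 [ 574.  -280.9    7. ]
   FIT [ 574.  -280.7   -0.2] 6.889165705497885 200.0  mean rgb [103.4 108.7 117. ]
side cover_center 0.67 [246.9 186.4 261.8 199.1] 168 [474.5 219.2  17. ]
   FIT [478.1 232.2  -0.1] 23.627804690503652 168.0  mean rgb [108.3  71.1  40.8]
side cover_center 0.64 [187.3 187.5 211.5 199.3] 212 [283.  295.5  17. ]
```

View pics/s1.png

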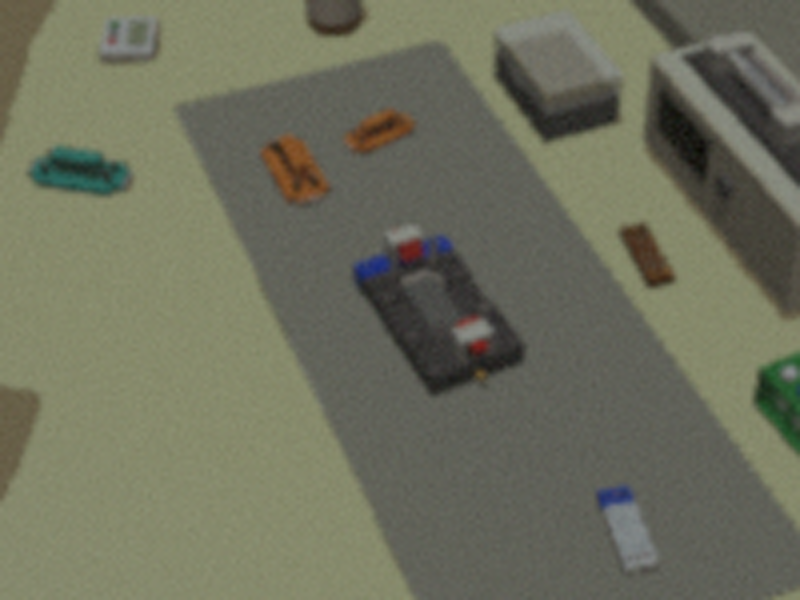

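```bash
cat >> fit.py <<'E'
import pickle
def avg(n,k=4):
    ps=[vision.capture(n) for _ in range(k)]; p=dict(ps[0]); p["pixels"]=np.mean([q["pixels"] for q in ps],0).astype(np.float32)
    d=np.array([q["depth"] for q in ps]); d[d==0]=np.nan
    p["depth"]=np.nan_to_num(np.nanmedian(d,0)); return p
HOLD=[box((-45,45),(-78,78),(-20,5)),box((-9,9),(58,78),(5,33)),box((-9,9),(-78,-58),(5,33))]
E
python3 - <<'E'
from fit import *
P={n:avg(n) for n in("top","side")}
pickle.dump(P,open("P0.pkl","wb"))
p=P["top"]; 
def c8(p,name,x0,y0,w,h,s):
    im=np.clip(p["pixels"][y0:y0+h,x0:x0+w,::-1]*1.6,0,255).astype(np.uint8); cv2.imwrite(f"pics/{name}.png",cv2.resize(im,None,fx=s,fy=s,interpolation=cv2.INTER_NEAREST))
c8(p,"hold_t",255,180,80,60,10); c8(P["side"],"hold_s",260,195,60,60,10); c8(p,"cov_t",185,175,60,75,8)
print(telemetry.read_state()["t"])
E
```

```text
1.4
```

View pics/hold_t.png

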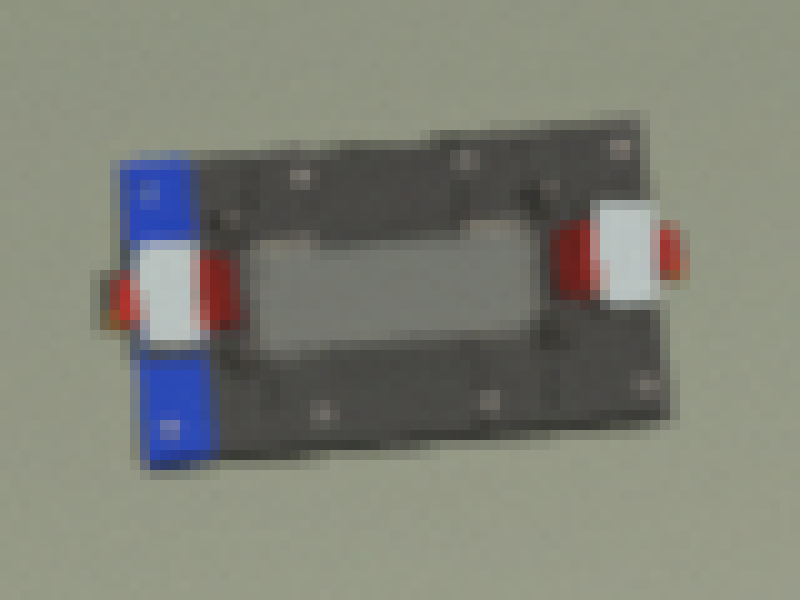

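View pics/hold_s.png

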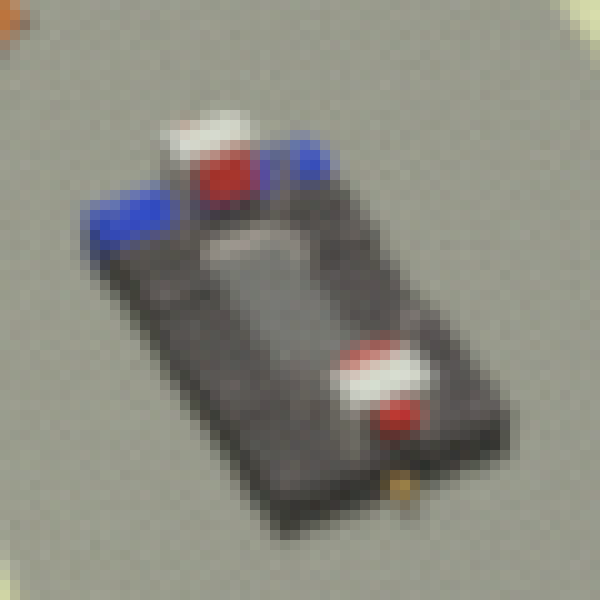

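View pics/cov_t.png

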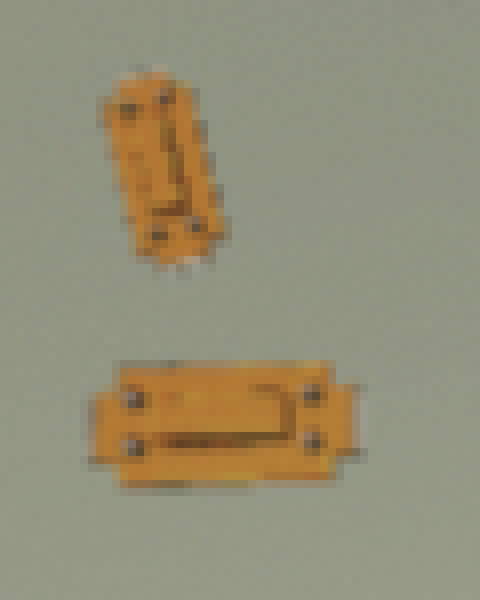

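```bash
cat >> fit.py <<'E'
def diffmask(p,win,thr=18,rmred=False):
    u0,v0,w,h=win; im=p["pixels"][v0:v0+h,u0:u0+w].astype(float)
    edge=np.concatenate([im[0],im[-1],im[:,0],im[:,-1]]); bg=np.median(edge,0)
    d=np.abs(im-bg).max(2); m=(d>thr).astype(np.uint8)
    if rmred:
        red=(im[...,0]-np.maximum(im[...,1],im[...,2])>25); m[red]=0
        m=cv2.morphologyEx(m,cv2.MORPH_CLOSE,np.ones((3,3),np.uint8))
    cs,_=cv2.findContours(m,cv2.RETR_EXTERNAL,cv2.CHAIN_APPROX_NONE); c=max(cs,key=cv2.contourArea)
    o=np.zeros_like(m); cv2.drawContours(o,[c],-1,1,-1)
    M=np.zeros(p["pixels"].shape[:2]); M[v0:v0+h,u0:u0+w]=o; return M
def over(p,parts,pose,z,name,x0,y0,w,h,s=10):
    im=np.clip(p["pixels"][y0:y0+h,x0:x0+w,::-1]*1.6,0,255).astype(np.uint8); im=cv2.resize(im,None,fx=s,fy=s,interpolation=cv2.INTER_NEAREST)
    x,y,a=pose; c,sn=np.cos(a),np.sin(a); R=np.array([[c,-sn,0],[sn,c,0],[0,0,1]])
    for P in parts:
        uv=(np.array([proj(p,q) for q in P@R.T+[x,y,z]])+.5-[x0,y0])*s
        cv2.polylines(im,[cv2.convexHull(np.round(uv).astype(np.int32))],True,(0,255,0),1)
    cv2.imwrite(f"pics/{name}.png",im)
E
python3 - <<'E'
from fit import *
np.set_printoptions(precision=3,suppress=True)
P=pickle.load(open("P0.pkl","rb"))
W={"top":dict(chip=(360,178,42,28),cov=(190,215,50,28),hold=(258,183,75,55)),"side":dict(chip=(322,265,32,36),cov=(240,178,26,28),hold=(262,200,55,56))}
init=dict(chip=(CHIP,(577,-280,-.15),7,0),cov=(COVER,(481,229,0),17,0),hold=(HOLD,(530,-25,.07),22,1))
for n in W:
  for k,w in W[n].items():
    parts,p0,z,rr=init[k]
    for thr in(14,20,28):
        m=diffmask(P[n],w,thr,rr)
        q,c,A=fit(P[n],m,parts,p0,z); print(n,k,thr,q,round(c,1),A)
    over(P[n],parts,q,z,f"o_{n}_{k}",*w)
E
cd pics; python3 -c "
import cv2,numpy as np
for n in('top','side'):
    ims=[cv2.imread(f'o_{n}_{k}.png') for k in('chip','cov','hold')]
    ims=[cv2.resize(i,None,fx=.55,fy=.55) for i in ims]
    H=max(i.shape[0] for i in ims); o=np.hstack([cv2.copyMakeBorder(i,0,H-i.shape[0],0,4,0) for i in ims]); print(o.shape); cv2.imwrite(f'oo_{n}.png',cv2.resize(o,None,fx=min(1,800/o.shape[1]),fy=min(1,800/o.shape[1])))
"
```

```text
top chip 14 [ 576.631 -282.778   -0.166] 18.4 238.0
top chip 20 [ 577.463 -282.57    -0.14 ] 30.8 208.0
top chip 28 [ 577.938 -277.603   -0.131] 62.7 167.0
top cov 14 [481.935 229.976   0.006] 23.9 486.0
top cov 20 [481.592 229.803   0.02 ] 21.9 469.0
top cov 28 [480.71  229.644   0.016] 25.5 435.0
top hold 14 [529.319 -12.741   0.061] 67.0 1722.0
top hold 20 [529.713 -13.67    0.061] 36.8 1663.0
top hold 28 [529.61  -13.358   0.065] 36.6 1633.0
side chip 14 [ 576.008 -278.439   -0.149] 16.2 185.0
side chip 20 [ 575.222 -278.583   -0.15 ] 24.0 172.0
side chip 28 [ 575.292 -278.123   -0.169] 40.2 153.0
side cov 14 [478.276 229.137   0.016] 8.5 209.0
side cov 20 [478.811 230.299  -0.   ] 16.5 190.0
side cov 28 [478.349 229.991  -0.007] 24.4 170.0
side hold 14 [527.695 -13.476   0.064] 33.8 1077.0
side hold 20 [527.495 -12.633   0.063] 30.0 1047.0
side hold 28 [527.262 -13.036   0.06 ] 75.0 972.0
(302, 931, 3)
(308, 633, 3)
```

View pics/oo_top.png

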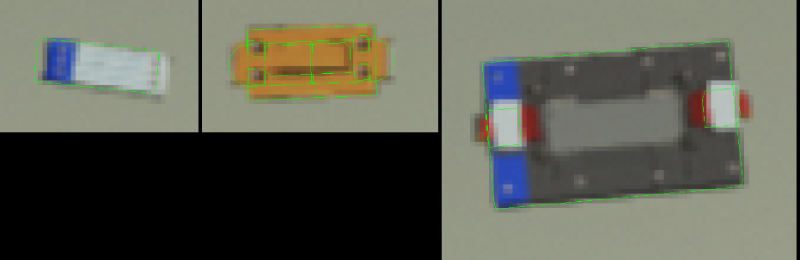

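View pics/oo_side.png

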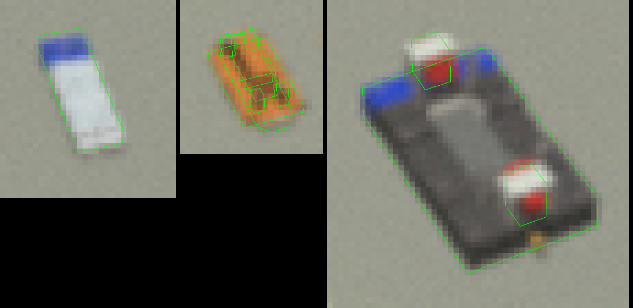

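```bash
python3 -m crank '[[20.5,-42.8,-6,0,0,-0.072,0],[20.5,-42.8,-6,0,0,-0.072,0],[20.5,-42.8,-6,0,0,-0.072,0],[20.5,-42.8,-6,0,0,-0.072,0],[20.5,-42.8,-6,0,0,-0.072,0],[20.5,-42.8,-6,0,0,-0.072,0],[20.5,-42.8,-6,0,0,-0.072,0],[20.5,-42.8,-6,0,0,-0.072,0],[20.5,-42.8,-6,0,0,-0.072,0],[20.5,-42.8,-6,0,0,-0.072,0],[20.5,-42.8,-6,0,0,-0.072,0.2],[20.5,-42.8,-6,0,0,-0.072,0.4],[20.5,-42.8,-6,0,0,-0.072,0.4],[20.5,-42.8,-6,0,0,-0.072,0.4],[20.5,-42.8,-6,0,0,-0.072,0.4],[20.5,-42.8,-6,0,0,-0.072,0.4],[20.5,-42.8,-6,0,0,-0.072,0.4],[20.5,-42.8,-6,0,0,-0.072,0.4],[20.5,-42.8,-6,0,0,-0.072,0.4],[20.5,-42.8,-6,0,0,-0.072,0.4]]' 40; python3 -m crank '[[0,0,0,0,0,0,0.4],[0,0,0,0,0,0,0.4]]'
```

```text
t: 3.4
tool_pos: [577.4, -281.6, 110.9]
ee_rot: [[0.988, 0.0, 0.154], [-0.154, -0.0, 0.988], [0.0, -1.0, -0.0]]
contact_force: [1.2, 0.0, 0.3]
finger_gap: 51.3
t: 3.6
tool_pos: [576.4, -280.1, 110.0]
ee_rot: [[0.988, -0.002, 0.151], [-0.151, 0.002, 0.988], [-0.002, -1.0, 0.001]]
contact_force: [-0.1, -0.3, -0.2]
finger_gap: 51.2
```

```bash
python3 - <<'E'
from fit import *
P={n:avg(n,2) for n in("top","side")}
pickle.dump(P,open("P1.pkl","wb"))
s=telemetry.read_state(); tp=s["tool_pos"]; R=s["ee_rot"]; g=s["finger_gap"]
for n,w in(("side",(300,215,70,90)),("top",(350,160,80,60))):
    p=P[n]; x0,y0,W,H=w; S=6.5 if n=="side" else 9
    im=np.clip(p["pixels"][y0:y0+H,x0:x0+W,::-1]*1.6,0,255).astype(np.uint8); im=cv2.resize(im,None,fx=S,fy=S,interpolation=cv2.INTER_NEAREST)
    for d in [(0,0,0),(g/2,0,0),(-g/2,0,0),(g/2,-40,0),(-g/2,-40,0)]:
        u=(np.array(proj(p,tp+R@np.array(d,float)))+.5-[x0,y0])*S; cv2.circle(im,tuple(int(a) for a in u),3,(0,255,0),-1)
    cv2.imwrite(f"pics/g_{n}.png",im)
E
```

```text
fit.py:39: RuntimeWarning: All-NaN slice encountered
  p["depth"]=np.nan_to_num(np.nanmedian(d,0)); return p
```

View pics/g_side.png

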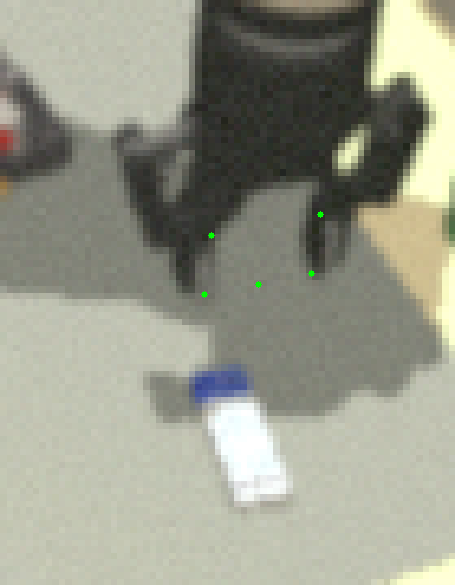

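View pics/g_top.png

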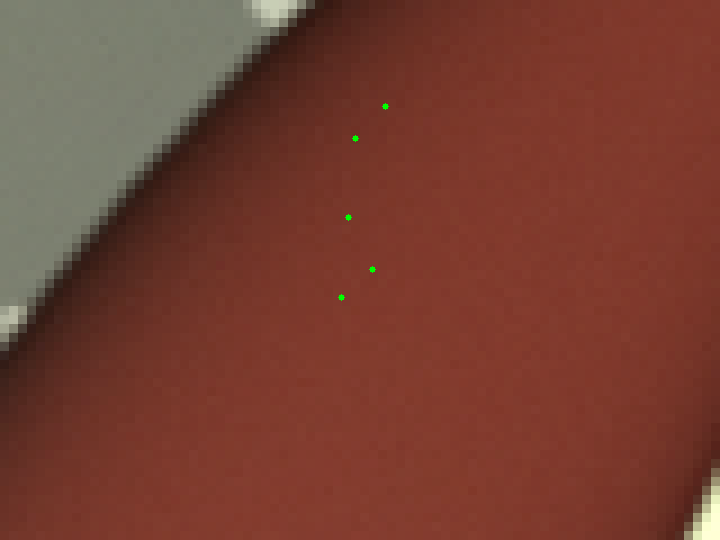

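```bash
python3 -m crank '[[0,-0.5,-30,0,0,0,0.4],[0,-0.5,-30,0,0,0,0.4],[0,0,-25,0,0,0,0.4],[0,0,-12,0,0,0,0.4],[0,0,-6,0,0,0,0.4],[0,0,-2,0,0,0,0.5],[0,0,0,0,0,0,0.8],[0,0,0,0,0,0,0.95],[0,0,0,0,0,0,1],[0,0,0,0,0,0,1],[0,0,0,0,0,0,1],[0,0,0,0,0,0,1]]' 40
```

```text
t: 5.0
tool_pos: [577.7, -281.2, 7.9]
ee_rot: [[0.989, 0.002, 0.15], [-0.15, -0.001, 0.989], [0.002, -1.0, -0.001]]
contact_force: [-0.8, 0.6, 6.3]
finger_gap: 24.4
```

```bash
python3 -m crank '[[0,0,0,0,0,0,1],[0,0,0,0,0,0,1]]'; python3 - <<'E'
from fit import *
p=avg("side",2); w=(290,210,80,100); x0,y0,W,H=w
im=np.clip(p["pixels"][y0:y0+H,x0:x0+W,::-1]*1.6,0,255).astype(np.uint8); cv2.imwrite("pics/g2.png",cv2.resize(im,None,fx=6,fy=6,interpolation=cv2.INTER_CUBIC))
E
```

```text
t: 5.2
tool_pos: [577.7, -281.2, 7.9]
ee_rot: [[0.989, 0.002, 0.15], [-0.15, -0.001, 0.989], [0.002, -1.0, -0.001]]
contact_force: [0.1, 1.5, 6.8]
finger_gap: 24.8fit.py:39: RuntimeWarning: All-NaN slice encountered
  p["depth"]=np.nan_to_num(np.nanmedian(d,0)); return p
```

View pics/g2.png

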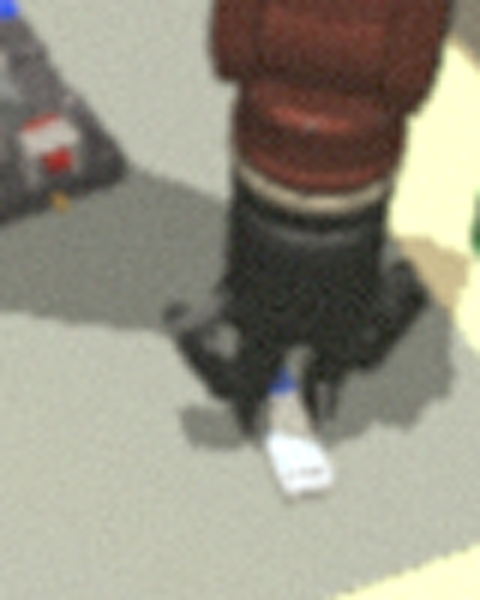

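```bash
python3 -m crank '[[0,0,10,0,0,0,1],[0,0,20,0,0,0,1],[0,0,35,0,0,0,1],[-3,17,30,0,0,0.015,1],[-6,34,0,0,0,0.025,1],[-6,34,0,0,0,0.025,1],[-6,34,0,0,0,0.025,1],[-6,34,0,0,0,0.03,1],[-6,34,0,0,0,0.03,1],[-6,34,0,0,0,0.03,1],[-6,30,0,0,0,0.03,1],[-2.4,17,0,0,0,0.004,1],[0,0,0,0,0,0,1],[0,0,0,0,0,0,1],[0,0,0,0,0,0,1]]' 40
python3 - <<'E'
from fit import *
P={n:avg(n,2) for n in("top","side")}; pickle.dump(P,open("P2.pkl","wb"))
for n,(x0,y0,W,H),S in(("side",(240,140,90,110),5),("top",(250,160,100,80),7)):
    im=np.clip(P[n]["pixels"][y0:y0+H,x0:x0+W,::-1]*1.8,0,255).astype(np.uint8); cv2.imwrite(f"pics/g3{n}.png",cv2.resize(im,None,fx=S,fy=S,interpolation=cv2.INTER_CUBIC))
s=telemetry.read_state(); print(s["tool_pos"],s["ee_rot"][:,0],s["t"],s["finger_gap"])
E
```

```text
t: 6.8
tool_pos: [529.7, -13.6, 101.6]
ee_rot: [[0.998, 0.0, -0.062], [0.062, -0.0, 0.998], [0.0, -1.0, -0.0]]
contact_force: [0.1, -0.9, -1.4]
finger_gap: 24.1
[529.51687699 -13.33167974 101.2889285 ] [ 9.98084436e-01  6.18664317e-02 -6.44615825e-05] 7.0 24.33129535239652fit.py:39: RuntimeWarning: All-NaN slice encountered
  p["depth"]=np.nan_to_num(np.nanmedian(d,0)); return p
```

View pics/g3side.png

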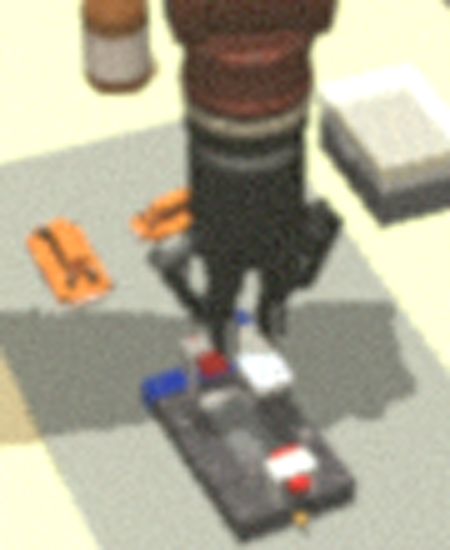

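View pics/g3top.png

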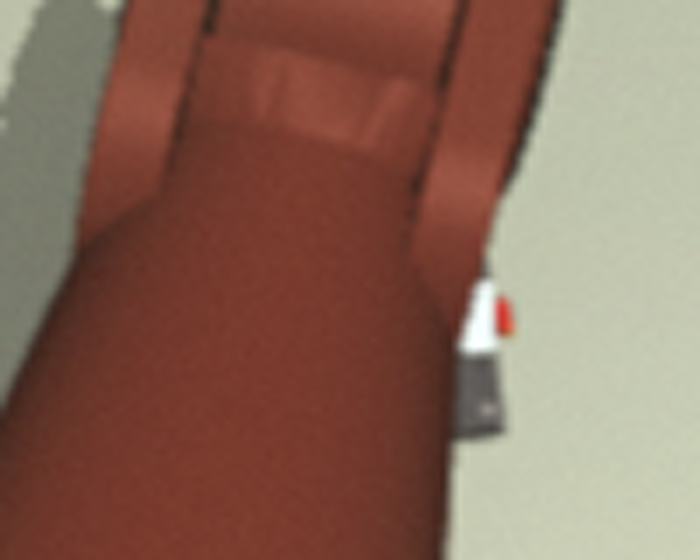

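```bash
python3 - <<'E'
from fit import *
P=pickle.load(open("P2.pkl","rb")); p=P["side"]
x0,y0,w,h=262,190,55,60
over(p,CHIP,(529.5,-13.3,.062),100.4,"o1",x0,y0,w,h,10)
im=cv2.imread("pics/o1.png"); S=10
c,s=np.cos(.063),np.sin(.063)
for hx,col in((529.0,(255,255,0)),):
    R=np.array([[c,-s,0],[s,c,0],[0,0,1]])
    for Q in [box((-45,45),(-78,78),(5,5.01)),box((-17.5,17.5),(-42.5,42.5),(5,5.01)),box((-15,15),(-40,40),(0,0.01))]:
        uv=(np.array([proj(p,q) for q in Q@R.T+[hx,-13.2,22]])+.5-[x0,y0])*S
        cv2.polylines(im,[cv2.convexHull(np.round(uv).astype(np.int32))],True,col,1)
cv2.imwrite("pics/o1.png",im)
E
```

```text
(no output)
```

View pics/o1.png

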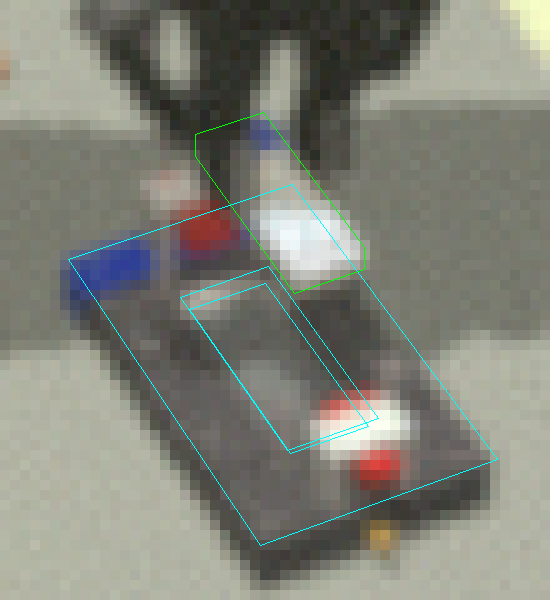

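```bash
python3 -m crank '[[-0.3,-0.7,-25,0,0,0,1],[-0.3,-0.7,-25,0,0,0,1],[0,0,-10,0,0,0,1],[0,0,-5,0,0,0,1],[0,0,-3,0,0,0,1],[0,0,-2,0,0,0,1],[0,0,-2,0,0,0,1],[0,0,0,0,0,0,1]]'
```

```text
t: 7.8
tool_pos: [529.1, -14.1, 29.7]
ee_rot: [[0.998, 0.001, -0.063], [0.063, -0.0, 0.998], [0.001, -1.0, -0.0]]
contact_force: [0.0, -0.3, -0.4]
finger_gap: 24.2
```

```bash
python3 -m crank '[[0,0,-1,0,0,0,1],[0,0,-1,0,0,0,1],[0,0,-1,0,0,0,1],[0,0,0,0,0,0,1]]';python3 - <<'E'
from fit import *
p=avg("side",2); pickle.dump(p,open("P3.pkl","wb")); print(telemetry.read_state()["contact_force"])
over(p,CHIP,(529.0,-13.2,.062),27,"o2",262,190,55,60,10)
E
```

```text
t: 8.2
tool_pos: [529.4, -14.1, 28.0]
ee_rot: [[0.998, 0.001, -0.063], [0.063, -0.0, 0.998], [0.001, -1.0, -0.0]]
contact_force: [-5.3, 0.7, 12.9]
finger_gap: 24.5
[-5.20060111  2.00594354 14.26268999]fit.py:39: RuntimeWarning: All-NaN slice encountered
  p["depth"]=np.nan_to_num(np.nanmedian(d,0)); return p
```

View pics/o2.png

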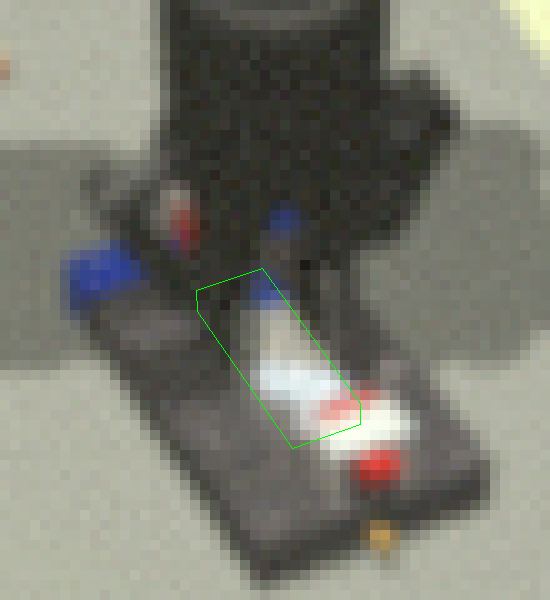

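```bash
python3 -m crank '[[-0.7,0,0.5,0,0,0,1],[-0.8,0,0.5,0,0,0,1],[0,0,0,0,0,0,1],[0,0,0,0,0,0,1]]'
```

```text
t: 8.7
tool_pos: [527.9, -13.9, 27.9]
ee_rot: [[0.998, 0.001, -0.063], [0.063, 0.0, 0.998], [0.001, -1.0, 0.0]]
contact_force: [0.4, 3.1, 5.1]
finger_gap: 24.1
```

```bash
python3 -m crank '[[0,1,0,0,0,0,1],[0,0.7,0,0,0,0,1],[0,0,0,0,0,0,1]]'; python3 -m crank '[[0,0,0,0,0,0,0.6],[0,0,0,0,0,0,0.5],[0,0,0,0,0,0,0.45],[0,0,0,0,0,0,0.45]]'
```

```text
t: 9.0
tool_pos: [527.9, -13.2, 27.9]
ee_rot: [[0.998, 0.001, -0.062], [0.062, -0.002, 0.998], [0.001, -1.0, -0.002]]
contact_force: [0.5, -2.4, 5.5]
finger_gap: 24.4
t: 9.4
tool_pos: [527.1, -12.2, 27.0]
ee_rot: [[0.998, -0.001, -0.063], [0.063, 0.0, 0.998], [-0.001, -1.0, 0.0]]
contact_force: [-0.1, -0.5, -1.4]
finger_gap: 47.0
```

```bash
python3 -m crank '[[0,0,20,0,0,0,0.45],[0,0,35,0,0,0,0.45],[0,0,38,0,0,0,0.45],[-8,40,0,0,0,-0.01,0.45],[-8,40,0,0,0,-0.01,0.45],[-8,40,0,0,0,-0.01,0.45],[-8,40,0,0,0,-0.01,0.45],[-8,40,0,0,0,-0.01,0.45],[-8,42,0,0,0,-0.005,0.45],[0,0,0,0,0,0,0.45],[0,0,0,0,0,0,0.45]]'
python3 - <<'E'
from fit import *
P={n:avg(n,3) for n in("top","side")}; pickle.dump(P,open("P4.pkl","wb"))
s=telemetry.read_state(); print(s["tool_pos"],s["ee_rot"][:,0],s["finger_gap"])
for n,w in(("top",(255,180,80,60)),("side",(262,190,55,60))):
    over(P[n],CHIP,(529.6,-13.2,.063) if n=="top" else (527.5,-13.2,.063),27,"o4"+n,*w,10)
E
```

```text
t: 10.5
tool_pos: [478.9, 230.4, 120.1]
ee_rot: [[1.0, -0.0, -0.01], [0.01, -0.0, 1.0], [-0.0, -1.0, -0.0]]
contact_force: [-0.1, -0.2, 0.4]
finger_gap: 47.2
[479.70994531 228.72444943 120.32220864] [9.99979896e-01 6.34005403e-03 1.06698129e-04] 46.88218121124832
```

View pics/o4top.png

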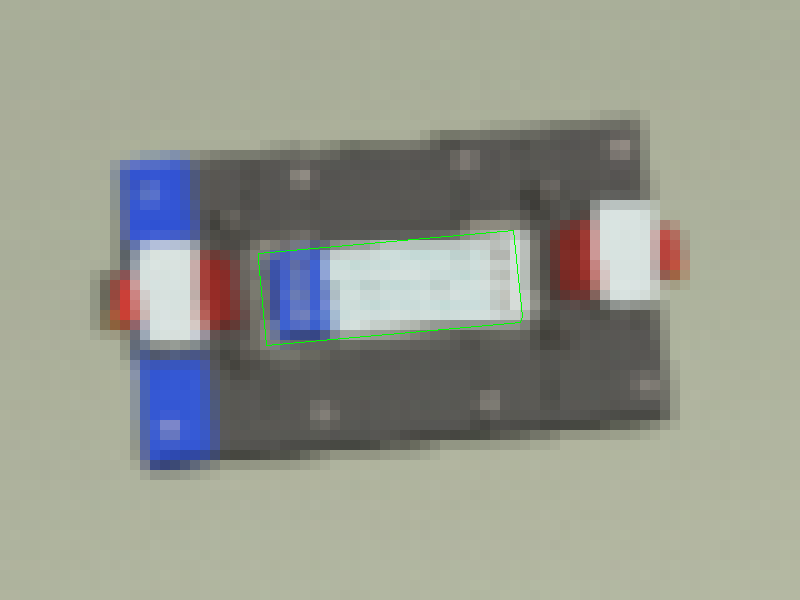

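View pics/o4side.png

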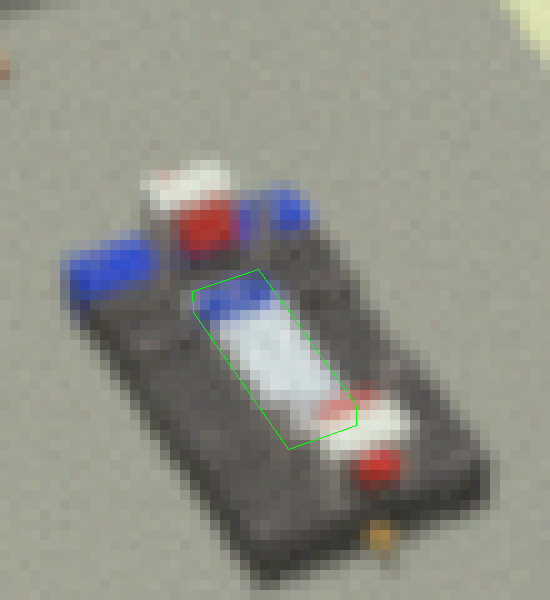

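```bash
python3 - <<'E'
from fit import *
np.set_printoptions(precision=3,suppress=True)
P=pickle.load(open("P4.pkl","rb")); p=P["top"]
# chip: non-dark inside window
for n,w,p0 in(("top",(278,199,33,18),(529,-14,.063)),("side",(280,214,20,20),(527,-14,.063))):
    p=P[n]; u0,v0,W,H=w; im=p["pixels"][v0:v0+H,u0:u0+W]
    for t in (95,105,115):
        m=((im.max(2)>t)).astype(np.uint8)
        cs,_=cv2.findContours(m,cv2.RETR_EXTERNAL,cv2.CHAIN_APPROX_NONE); c=max(cs,key=cv2.contourArea); o=np.zeros_like(m); cv2.drawContours(o,[c],-1,1,-1)
        M=np.zeros((420,560)); M[v0:v0+H,u0:u0+W]=o
        print(n,t,*fit(p,M,[box((-13,13),(-38,38),(5,5.01))] if n=="top" else CHIP,p0,27))
p=P["top"]; r=p["pixels"][:,:,0]
np.set_printoptions(linewidth=200)
print("row208 lum",[(c,int(p["pixels"][208,c].max())) for c in range(266,326)])
print("pocket pts",onplane(p,(294.4,208.9),22), onplane(p,(297.8,208.9),22))
for l in("chip_center","chip_inlet","pocket","pin_top"):
    for n in("top","side"):
        q=vision.capture(n); print(n,l,[(round(a["score"],2),np.array(a["xy"]),onplane(q,a["xy"],60 if l=="pin_top" else 22 if l=="pocket" else 27)) for a in models.tip_of(q,l)[:2]])
E
```

```text
top 95 [529.565 -16.683   0.059] 9.219008073817763 226.0
top 105 [529.608 -17.347   0.042] 9.83752402921953 209.0
top 115 [529.577 -17.696   0.04 ] 13.259546328335254 203.0
side 95 [530.927 -16.049   0.137] 20.08227604767397 142.0
side 105 [531.534 -18.578   0.129] 31.262268358323723 125.0
side 115 [532.393 -23.316   0.104] 50.1442983467897 94.0
row208 lum [(266, 90), (267, 117), (268, 127), (269, 139), (270, 141), (271, 140), (272, 141), (273, 141), (274, 122), (275, 102), (276, 94), (277, 85), (278, 74), (279, 65), (280, 76), (281, 72), (282, 100), (283, 128), (284, 116), (285, 117), (286, 130), (287, 124), (288, 124), (289, 137), (290, 136), (291, 130), (292, 130), (293, 136), (294, 136), (295, 135), (296, 136), (297, 137), (298, 130), (299, 130), (300, 138), (301, 139), (302, 139), (303, 139), (304, 130), (305, 127), (306, 138), (307, 117), (308, 73), (309, 52), (310, 53), (311, 71), (312, 76), (313, 82), (314, 107), (315, 131), (316, 142), (317, 143), (318, 142), (319, 141), (320, 127), (321, 106), (322, 102), (323, 106), (324, 111), (325, 111)]
pocket pts [528.462 -16.191  22. 
[... 182 characters left out ...]
11,  27.   ])), (0.41, array([338.9, 213.7]), array([716.523, -28.589,  27.   ]))]
top chip_inlet [(0.61, array([285.1, 209.7]), array([525.904,  11.626,  27.   ]))]
side chip_inlet [(0.67, array([282.7, 221.4]), array([515.099,  13.016,  27.   ]))]
top pocket [(0.7, array([295.2, 211. ]), array([522.05 , -18.372,  22.   ])), (0.41, array([131.1, 185.7]), array([612.569, 472.907,  22.   ]))]
side pocket [(0.79, array([287.9, 227.7]), array([521.779, -18.58 ,  22.   ]))]
top pin_top [(0.7, array([282.5, 199.5]), array([550.367,  18.663,  60.   ])), (0.6, array([128.6, 182.6]), array([612.922, 467.703,  60.   ]))]
side pin_top [(0.88, array([289. , 207.7]), array([549.491,  37.242,  60.   ]))]
```

```bash
python3 - <<'E'
from fit import *
np.set_printoptions(precision=2,suppress=True)
P=pickle.load(open("P4.pkl","rb")); P0=pickle.load(open("P0.pkl","rb"))
p=P["top"]; im=(P0["top"]["pixels"]*4+p["pixels"]*3)/7; im=im.astype(float)
def cross(a,lv,c0):
    i=np.nonzero(np.diff(np.sign(a-lv)))[0]; return [c0+k+(lv-a[k])/(a[k+1]-a[k]) for k in i]
L=[];Rr=[]
for v in list(range(198,202))+list(range(216,223)):
    row=im[v,:,1]  # green: mat ~? blue low, dark low
    bgL=np.median(row[250:262]); bgR=np.median(row[326:338])
    a=row[258:278]; lo=a[8:16].min() if 0 else np.median(row[270:273]); l=cross(a,(bgL+lo)/2,258)
    b=row[308:330]; lo=np.median(row[311:315]); r=cross(b,(bgR+lo)/2,308)
    if l and r:
        A=onplane(p,(l[0],v),27)[:2];B=onplane(p,(r[-1],v),27)[:2]; print(v,l[0],r[-1],A,B); L.append(A);Rr.append(B)
L=np.array(L);Rr=np.array(Rr)
a=np.median(np.concatenate([np.diff(L,axis=0)]),0)
for th in(.06,.065,.07):
    n=np.array([-np.sin(th),np.cos(th)]); sl=L@n; sr=Rr@n; print(th,"len",np.median(sl-sr),"mid s",np.median((sl+sr)/2),np.std(sl),np.std(sr), "y at x=528:",(np.median((sl+sr)/2)+528*np.sin(th))/np.cos(th))
# housings & chip edges, row 208..210
for v in(207,208,209,210):
    row=im[v].max(1); print(v,"hous",[ [round(x,2) for x in cross(row[a:b],110,a)] for a,b in((262,280),(310,326))])
    row=p["pixels"][v].max(1).astype(float); c=cross(row[276:313],92,276); print("  chip",c[0],c[-1],onplane(p,((c[0]+c[-1])/2,v),32)[:2])
print([onplane(p,(u,209),55)[:2] for u in(293.5,294,294.5)])
E
```

```text
198 266.3257212376321 319.28508769943613 [562.82  66.61] [558.57 -91.24]
199 266.34715020745233 319.3279221274636 [559.78  66.61] [555.53 -91.24]
200 266.3623737513368 313.80635252293 [556.74  66.62] [552.94 -74.67]
201 266.4175127773948 313.6464285850525 [553.7   66.52] [549.92 -74.08]
216 268.04705880320194 321.1699998474121 [508.33  62.62] [504.11 -94.56]
217 268.2758620984489 321.25999992370606 [505.31  62.  ] [501.11 -94.7 ]
218 268.28606974526514 321.42559512456256 [502.32  62.03] [498.1  -95.07]
219 268.304455468122 321.52678577105206 [499.33  62.04] [495.11 -95.24]
220 268.3152709586401 321.5725806613701 [496.34  62.07] [492.11 -95.25]
221 268.2758620031949 321.65512828202407 [493.35  62.25] [489.12 -95.37]
222 267.7693967680302 319.43859669258876 [490.41  63.81] [486.32 -88.7 ]
0.06 len 156.64448090836794 mid s -45.98336191649226 0.7461603539843891 6.671266240552219 y at x=528: -14.348185482122872
0.065 len 156.57433411597435 mid s -48.65454656985895 0.7186812964698629 6.601681072599347 y at x=528: -14.389094726947613
0.07 len 156.50027297338275 mid s -51.29112730153824 0.7196725625689607 6.534439266757082 y at x=528: -14.396561081763823
207 hous [[np.float64(268.36), np.float64(274.19)], [np.float64(313.99), np.float64(319.82)]]
  chip 281.5806451612903 307.56617647801306 [532.38 -16.58]
208 hous [[np.float64(267.33), np.float64(274.13)], [np.float64(314.54), np.float64(320.3)]]
  chip 276.23999992675783 307.58333327553487 [529.59  -8.61]
209 hous [[np.float64(266.8), np.float64(273.94)], [np.float64(315.23), np.float64(320.42)]]
  chip 276.26923090466374 307.85840703124904 [526.57  -8.97]
210 hous [[np.float64(266.75), np.float64(274.24)], []]
  chip 276.3333335876465 308.0326086943001 [523.56  -9.23]
[array([522.37, -12.56]), array([522.33, -14.01]), array([522.29, -15.46])]
```

```bash
python3 -m crank '[[0,0.6,-30,0,0,0,0.45],[0,0.5,-30,0,0,0,0.45],[0,0,-20,0,0,0,0.45],[0,0,-12,0,0,0,0.45],[0,0,-6,0,0,0,0.45],[0,0,-3,0,0,0,0.5],[0,0,0,0,0,0,0.7],[0,0,0,0,0,0,0.9],[0,0,0,0,0,0,1],[0,0,0,0,0,0,1],[0,0,0,0,0,0,1],[0,0,0,0,0,0,1]]' 70
```

```text
t: 12.8
tool_pos: [480.3, 230.9, 20.6]
ee_rot: [[1.0, 0.002, -0.008], [0.008, 0.0, 1.0], [0.002, -1.0, 0.0]]
contact_force: [-1.2, 0.1, 5.9]
finger_gap: 14.2
```

```bash
python3 -m crank '[[0,0,15,0,0,0,1],[0,0,35,0,0,0,1],[0,0,40,0,0,0,1],[6,-30,5,0,0,0.008,1],[6,-30,0,0,0,0.008,1],[6,-30,0,0,0,0.008,1],[6,-30,0,0,0,0.008,1],[6,-30,0,0,0,0.008,1],[6,-30,0,0,0,0.008,1],[6,-30,0,0,0,0.008,1],[4,-21,0,0,0,0,1],[2.5,-12.5,0,0,0,0,1],[0,0,0,0,0,0,1],[0,0,0,0,0,0,1],[0,0,0,0,0,0,1]]' 100
python3 - <<'E'
from fit import *
np.set_printoptions(precision=3,suppress=True)
P={n:avg(n,3) for n in("top","side")}; pickle.dump(P,open("P5.pkl","wb"))
s=telemetry.read_state(); tp=s["tool_pos"]; print(tp,s["ee_rot"],s["finger_gap"],s["contact_force"],s["t"])
over(P["side"],COVER,(tp[0]-.5,tp[1],.063),tp[2]-3.6,"o5side",262,180,55,60,10)
over(P["top"],COVER,(tp[0]+1.5,tp[1],.063),tp[2]-3.6,"o5top",255,170,80,60,10)
E
```

```text
t: 14.3
tool_pos: [527.6, -11.7, 114.4]
ee_rot: [[0.998, -0.0, -0.065], [0.065, 0.0, 0.998], [-0.0, -1.0, 0.0]]
contact_force: [-1.1, 0.8, -1.3]
finger_gap: 13.1
[527.808 -12.322 114.345] [[ 0.998  0.    -0.065]
 [ 0.065  0.     0.998]
 [ 0.    -1.     0.   ]] 12.399566399547117 [-0.332  1.05  -0.93 ] 14.6
```

View pics/o5side.png

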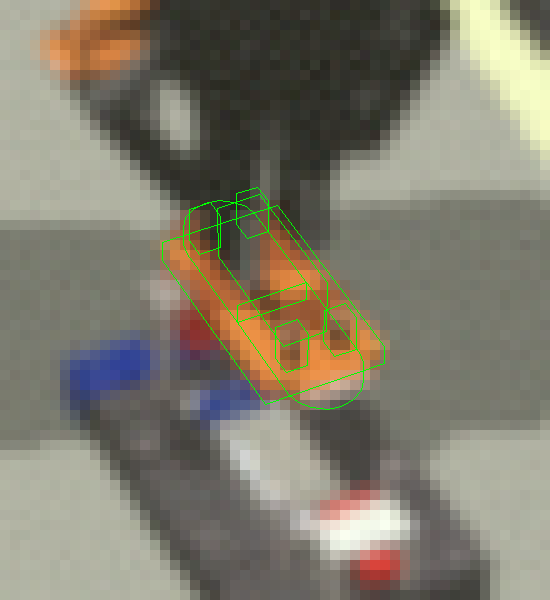

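View pics/o5top.png

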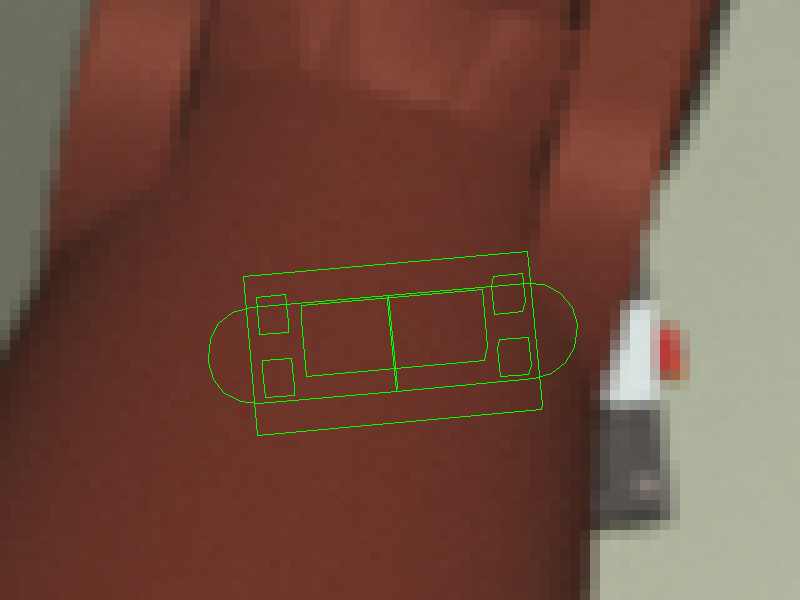

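```bash
python3 -m crank '[[0,-0.8,-15,0,0,0,1],[0,-0.8,-12,0,0,0,1],[0,0,-5,0,0,0,1],[0,0,-3,0,0,0,1],[0,0,-3,0,0,0,1],[0,0,-2,0,0,0,1],[0,0,-2,0,0,0,1],[0,0,-2,0,0,0,1],[0,0,0,0,0,0,1]]'
python3 - <<'E'
from fit import *
np.set_printoptions(precision=3,suppress=True)
p=avg("side",3); pickle.dump(p,open("P6.pkl","wb"))
s=telemetry.read_state(); tp=s["tool_pos"]; print(tp,s["contact_force"],s["moment"])
over(p,COVER,(tp[0]-.5,tp[1]+.5,.063),tp[2]-3.6,"o6",262,180,55,60,10)
E
```

```text
t: 15.5
tool_pos: [527.8, -14.3, 70.2]
ee_rot: [[0.998, -0.0, -0.064], [0.064, -0.0, 0.998], [-0.0, -1.0, 0.0]]
contact_force: [-0.4, 0.3, -2.1]
finger_gap: 13.2
[527.951 -14.36   70.49 ] [ 0.331 -0.351 -1.276] [ 0.023  0.018 -0.018]
```

View pics/o6.png

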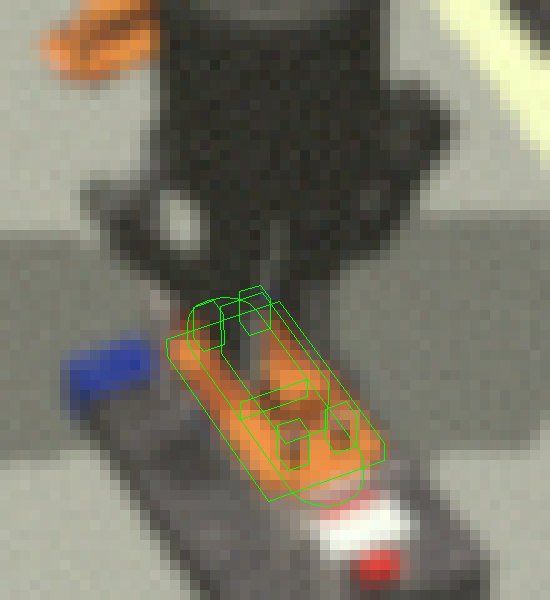

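```bash
python3 -m crank '[[0,0,-1.5,0,0,0,1],[0,0,-1.5,0,0,0,1],[0,0,-1.5,0,0,0,1],[0,0,0,0,0,0,1]]';python3 -m crank '[[0,0,-1.5,0,0,0,1],[0,0,-1.5,0,0,0,1],[0,0,0,0,0,0,1]]'
```

```text
t: 16.05
tool_pos: [527.7, -14.2, 65.6]
ee_rot: [[0.998, -0.0, -0.064], [0.064, 0.0, 0.998], [-0.0, -1.0, 0.0]]
contact_force: [-0.2, 0.3, -1.0]
finger_gap: 12.6
t: 16.35
tool_pos: [528.4, -14.4, 63.4]
ee_rot: [[0.998, 0.001, -0.064], [0.064, -0.0, 0.998], [0.001, -1.0, -0.0]]
contact_force: [-0.1, 0.9, 3.1]
finger_gap: 12.6
```

```bash
python3 -m crank '[[0,0,-1.5,0,0,0,1],[0,0,-1.5,0,0,0,1],[0,0,-1.5,0,0,0,1],[0,0,-1.5,0,0,0,1],[0,0,0,0,0,0,1]]';python3 -m crank '[[0,0,-1.5,0,0,0,1],[0,0,-1.5,0,0,0,1],[0,0,-1.5,0,0,0,1],[0,0,0,0,0,0,1]]'
```

```text
t: 16.85
tool_pos: [529.5, -14.7, 58.6]
ee_rot: [[0.998, 0.004, -0.064], [0.064, -0.001, 0.998], [0.004, -1.0, -0.001]]
contact_force: [0.3, 0.8, 10.7]
finger_gap: 12.8
t: 17.25
tool_pos: [527.7, -14.2, 51.8]
ee_rot: [[0.998, -0.0, -0.064], [0.064, 0.0, 0.998], [-0.0, -1.0, 0.0]]
contact_force: [0.1, 0.0, -3.4]
finger_gap: 12.9
```

```bash
python3 -m crank '[[0,0,-1,0,0,0,1],[0,0,-1,0,0,0,1],[0,0,-1,0,0,0,1],[0,0,0,0,0,0,1]]'; python3 -m crank '[[0,0,-1,0,0,0,1],[0,0,-1,0,0,0,1],[0,0,0,0,0,0,1]]'
```

```text
t: 17.65
tool_pos: [527.4, -14.3, 50.7]
ee_rot: [[0.998, -0.001, -0.064], [0.064, -0.0, 0.998], [-0.001, -1.0, -0.0]]
contact_force: [-8.5, 1.3, 15.9]
finger_gap: 12.8
t: 17.95
tool_pos: [527.6, -14.3, 50.6]
ee_rot: [[0.998, -0.0, -0.064], [0.064, -0.001, 0.998], [-0.0, -1.0, -0.001]]
contact_force: [-16.8, 5.5, 33.2]
finger_gap: 12.8
```

```bash
python3 -m crank '[[-0.5,0,0.5,0,0,0,1],[-0.5,0,0.5,0,0,0,1],[0,0,0,0,0,0,1],[0,0,0,0,0,0,1]]'
python3 - <<'E'
from fit import *
np.set_printoptions(precision=3,suppress=True)
p=avg("side",3); pickle.dump(p,open("P7.pkl","wb"))
s=telemetry.read_state(); tp=s["tool_pos"]; print(tp,s["contact_force"],s["moment"],s["t"])
over(p,COVER,(527.5,-13.2,.063),47,"o7",262,180,55,60,10)
E
```

```text
t: 18.35
tool_pos: [527.3, -14.3, 50.7]
ee_rot: [[0.998, 0.001, -0.064], [0.064, -0.0, 0.998], [0.001, -1.0, -0.0]]
contact_force: [-9.0, 2.8, 19.9]
finger_gap: 13.0
[527.325 -14.343  50.645] [-7.437  2.685 20.943] [ 0.718  1.782 -0.005] 18.5fit.py:39: RuntimeWarning: All-NaN slice encountered
  p["depth"]=np.nan_to_num(np.nanmedian(d,0)); return p
```

View pics/o7.png

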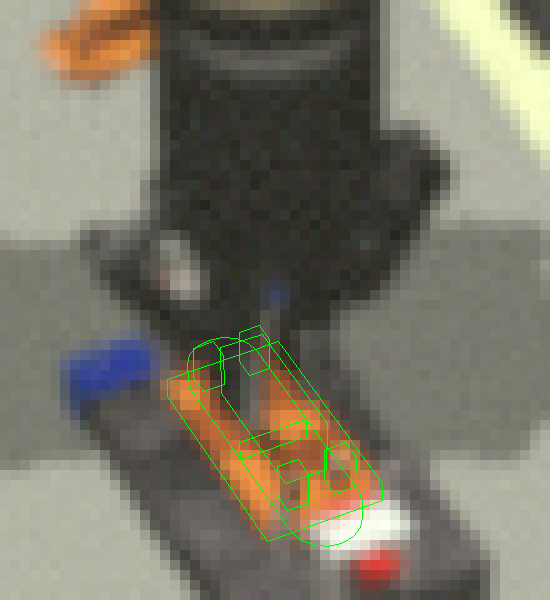

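```bash
python3 -m crank '[[-0.4,0,0,0,0,0,1],[0,0,0,0,0,0,1],[0,0,0,0,0,0,1],[0,0,0,0,0,0,1],[0,0,0,0,0,0,1],[0,0,0,0,0,0,1],[0,0,0,0,0,0,1],[0,0,0,0,0,0,1],[0,0,0,0,0,0,1],[0,0,0,0,0,0,1],[0,0,0,0,0,0,1],[0,0,0,0,0,0,1],[0,0,0,0,0,0,1],[0,0,0,0,0,0,1],[0,0,0,0,0,0,1],[0,0,0,0,0,0,1],[0,0,0,0,0,0,1],[0,0,0,0,0,0,1],[0,0,0,0,0,0,1],[0,0,0,0,0,0,1]]'
python3 - <<'E'
from fit import *
p=avg("side",2)
im=np.clip(p["pixels"][195:250,262:317,::-1]*1.6,0,255).astype(np.uint8); cv2.imwrite("pics/f8.png",cv2.resize(im,None,fx=10,fy=10,interpolation=cv2.INTER_CUBIC))
s=telemetry.read_state(); print(s["tool_pos"],s["contact_force"],s["t"],s["joint_vel"])
E
```

```text
t: 20.5
tool_pos: [527.3, -14.3, 50.6]
ee_rot: [[0.998, 0.002, -0.064], [0.064, -0.0, 0.998], [0.002, -1.0, -0.0]]
contact_force: [-7.2, 3.2, 19.8]
finger_gap: 12.7
[527.29158493 -14.3293106   50.6637387 ] [-6.52057853  3.35341376 18.50721927] 20.6 [ 0.00057547 -0.00168577 -0.00176164  0.00092724  0.00138566 -0.00036894]fit.py:39: RuntimeWarning: All-NaN slice encountered
  p["depth"]=np.nan_to_num(np.nanmedian(d,0)); return p
```

View pics/f8.png

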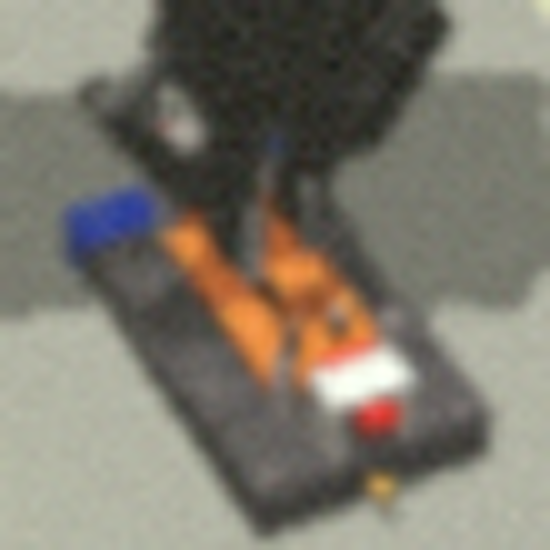

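```bash
python3 - <<'E'
from station import job, telemetry
job.sign_off(); s=telemetry.read_state(); print(s["t"],s["tool_pos"],s["contact_force"])
E
```

```text
the job is handed in; nothing more can be done
the job is handed in; nothing more can be done
```

The white chip is in the pocket, ports up, with its blue end at the holder's blue end. The larger orange cover is pressed down over it, and the arm was still pushing on it at hand-in (about 20.6 s). No verdict was reported.

- **Chip:** I corrected its position by about 1.5 mm when it touched the pocket wall, then let go. The top view afterwards showed it seated, within about 2 mm of the holder's middle.
- **Cover:** Of the three look-alikes, I used the larger orange one at pixel (213, 228) in the top view. The smaller orange one at (206, 196) and the turquoise one at (186, 295) were left alone.
- **Click:** Resistance started at a TCP height of about 63.5 mm and was 10.7 N at 58.6 mm. It then dropped suddenly and the cover landed. The cover came to rest at a TCP height of 50.6 mm, which matches the home height, and the tool was level within 0.002 rad.
- **Final press:** The wrist read a steady 19 to 20 N of vertical push for over 2 s.

**Checks that failed or disagreed:**
- The last push briefly reached 33 N before I backed it off to about 20 N.
- About 7 N of sideways force remained at the end.
- The gripper hid the blue-end catch in the last picture, so I infer its click from the force drop and the height. The plain-end catch looked sprung back.
- The force between the cover and the chip could not be measured directly.
- The top and side cameras disagreed by about 2 mm in x, and contact with the holder supported the side camera.

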